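Make up the mounting kit and the honing kit

TASK

Make up two kits from the stock laid out on the bench in front of the trays, one item to a compartment. The three-compartment tray gets the flange nut in its middle compartment, with a brass bush in one end compartment and the spacer ring in the other; the two-compartment tray gets the other brass bush in one compartment and the small whetstone in the other. Set every item down flat on the tray floor, the bushes and the nut standing on their flanges as they stand now.

Things in the scene. Friction and masses are not known exactly. Their poses are not given: they have to be found in the camera images.
- bush_a: brass arbor bush, turned, standing on its flange: flange 32 mm dia. at the bottom, about 8 mm high, narrower sleeve above with a hole down the middle, 24 mm high in all (grip it low, by the flange); 70 g. Origin: centre of its underside, z up. One of two identical bushes, interchangeable
- bush_b: brass arbor bush, turned, standing on its flange: flange 32 mm dia. at the bottom, about 8 mm high, narrower sleeve above with a hole down the middle, 24 mm high in all (grip it low, by the flange); 70 g. Origin: centre of its underside, z up. One of two identical bushes, interchangeable
- flange_nut: steel flange nut standing on its flange: flange 38 mm dia., 5 mm high, above it a hexagon 27 mm across flats and 30 mm across corners up to 19 mm, which is the place to grip; 90 g. It stands with the stock nearer the robot than the trays (a similar nut far back beside the machine is not part of this). Origin: centre of its underside, z up
- spacer_ring: plain turned steel spacer ring lying flat, 38 mm outer dia., 11 mm high, with a hole; 60 g. Origin: centre of its underside, z up
- small_stone: small grey two-grit whetstone lying flat, 25 (its x) x 90 (its y) x 20 mm high; 110 g. Origin: centre of its underside, z up. In its compartment it fits lengthwise along the tray's x
- tray_three: grey sheet-metal kit tray with low walls, fixed to the bench, 116 (its x) x 184 (its y) x 14 mm high, floor 3 mm thick, walls and dividers 3 mm. Origin: centre of its underside, on the bench; z up. Two dividers make three equal compartments in a row along its y, centres at y = -60, 0 and +60 mm, each 110 (x) x 57 mm (y) inside. The tray is symmetric: either end may be called +y
- tray_two: grey sheet-metal kit tray with low walls, fixed to the bench, 116 (its x) x 184 (its y) x 14 mm high, floor 3 mm thick, walls and dividers 3 mm. Origin: centre of its underside, on the bench; z up. One divider makes two equal compartments in a row along its y, centres at y = -45 and +45 mm, each 110 (x) x 87 mm (y) inside. The tray is symmetric: either end may be called +y

How it is judged:
By the outcome, as a careful person would: the job done as asked, in the order asked, and still so for the second after the job is handed in, with the robot touching nothing.
It also fails if it takes over 106 s, if anything falls off the work surface, if the arm or the gripper's body presses on something with over 40 N, if the wrist force passes 120 N, or if a joint passes its speed limit or range.

ROBOT

A 7-joint arm with a two-finger parallel gripper is mounted at the origin on a cart in front of the work surface, level with it; the furniture and walls round the work are solid. World frame = base frame: x ahead of the robot, y to its left, z up, the work surface at z = 0. Lengths are in m, angles in rad, forces in N, time in s.
With the tool pointing down it reaches from about 0.4 to 0.85 m from the base axis. Payload 10.4 kg.
Tool frame: the origin (TCP) lies at the very end of the fingers, on their centre line; the grasp point (between the pads) lies 19 mm behind it; z points along the fingers, y is the line along which they close (so a half turn about z gives the same grasp; the last joint's range is limited). The gripper opens to 85 mm and grips with 20 to 120 N. Pads are 22 mm wide; open, the fingers measure 114 mm over their backs; the gripper's body (76 mm by 85 mm) begins 54 mm behind the grasp point. The pads swing forward as they close: fully open they stand 13 mm farther back than shut.
Start: joints at [1.315, 0.332, -0.065, 1.46, 0.022, 1.35, -0.088], TCP at [0.144, -0.608, 0.231] pointing down, gripper open.
Joint ranges: [-2.6, 2.6], [-0.5, 2.12], [-1.47, 1.34], [0.16, 2.42], [-1.27, 4.41], [0.06, 2.06], [-2.6, 2.6]. Speed limits (rad/s): [2.22, 2.22, 2.79, 2.79, 3.14, 3.14, 3.14].

INTERFACE

Orientations are given as a unit quaternion [x, y, z, w].
In Python, from workcell import manip gives the robot as it stands.
- The arm moves only by the tool jog_arm, called after "Emit:" as a command line: name --argument value ..., lists and objects as JSON in quotes. Schema: {"type":"object","properties":{"rows":{"type":"string"},"clamp_n":{"type":"number"},"only":{"type":"string"},"quiet":{"type":"boolean"},"lines":{"type":"string"}},"required":["rows"],"additionalProperties":false}. rows is a string of 1 to 20 rows, parted by semicolons, with the numbers parted by commas; each row has 7 numbers: a rotation vector rx, ry, rz in units of 0.05 rad, then dx, dy, dz in units of 20 mm, then the opening from 0.0 (shut) to 1.0 (fully open); each row is the pose to reach, as a shift and turn from the pose commanded when the call began, along the tool's axes at that moment; what a row does not reach only later rows make up. A row lasts 1/8 s, in which the tool goes at most 0.0625 m and 0.188 rad, less where a joint would pass 70% of its speed; a pose out of reach is approached as far as the arm can. The fingers move at their own pace and stop on an object; clamp_n is the grip in N (left out, the last holds). Time passes only in rows, so rows that do not move let the fingers close. The tool returns the time, the measured TCP pose, the force, the opening and the grip force at its end. only (a regular expression) keeps the lines of the reply that match it, lines (a string "A,B") keeps lines A to B, and quiet returns only ok. Input that does not fit is refused with a message, and nothing moves.
- manip.get_obs(): the state, without advancing time (a new reading comes with each control period).
- manip.camera(name): name is "scene" or "top"; returns the picture (480x640x3 uint8, blue, green, red); there is no depth.
- manip.calibration(name): a dict with "fx", "fy", "cx", "cy" (pixels), "world_from_camera" (4x4, takes a point from camera to world coordinates). Camera axes: x right, y up, looking along -z (the intrinsics and any distortion apply to the point x, -y, -z); pixel columns grow to the right and rows downward; lengths in m; the calibration is good to about 2 mm. A picture is of the moment at which its call begins. calibration takes no time and is no camera call.
- manip.hand_in(): hands the job in; it is judged then, once.
Trained networks look in the newest picture that a camera, given by its name, has taken for a name from the list of things; names that differ only in an ending like _2 or _b are one class to them, and where a whole thing is asked for, a point or a joint stands for the part that bears it (a point fixed in the world has none). Each returns a list of dicts, best first, with "confidence" (0 to 1); they miss things now and then, are a little off and sometimes report something else, mostly with a low value. They report only what shows in the picture. A call takes as long as a camera call.
- manip.outline_of(camera, thing): "mask" (480x640 bool, what is visible of it) and "bbox" ([left, top, right, bottom] in pixels, round what is visible of it).
The state is a dict: "clock": time; "joint_pos": joint angles; "joint_velocities": joint speeds; "tau": joint torques, N m; "position": TCP position; "ee_rot": TCP orientation; "ft_force": force on the tool from outside, world axes, zero at the start; "torque": the same for the moment, N m; "grip_width": opening from 0.0 (shut) to 1.0 (fully open); "grasp_force": force on a finger pad.
Only numpy, scipy, OpenCV 4.12 (cv2) and the standard library are available. Lean on these libraries where they do the work, as an engineer would, in place of code of your own. Each camera call takes 0.05 s, during which the arm holds its last target. There are 200 camera calls.

## Working session

There is one attempt and no reset: what is moved stays moved. The work goes in short steps, Python scripts to look and compute and a tool call to move; the robot and the scene stay as the last step left them, time stands still between calls to the robot, and variables do not carry over. Pictures are saved under pics/ and viewed, at most 14 in all, crops included, and the job is handed in when it is done.

```bash
mkdir -p pics; python3 - <<'E'
from workcell import manip
import cv2
for n in ("scene","top"):
    cv2.imwrite(f"pics/{n}0.png",manip.camera(n)); print(n,manip.calibration(n))
    for t in ("bush_a","flange_nut","spacer_ring","small_stone","tray_three","tray_two"):
        print(t,[(round(d["confidence"],2),[int(v) for v in d["bbox"]]) for d in manip.outline_of(n,t)])
o=manip.get_obs();print(o)
E
```

```text
scene {'fx': 556.6716534223752, 'fy': 556.6716534223752, 'cx': 326.1762701255301, 'cy': 238.84415918215166, 'world_from_camera': array([[ 0.91540354,  0.26967872, -0.29884737,  0.27224832],
       [-0.40248694,  0.62495008, -0.6689108 , -0.67369443],
       [ 0.00637368,  0.73260548,  0.68062367,  0.69037419],
       [ 0.        ,  0.        ,  0.        ,  1.        ]])}
bush_a [(0.69, [259, 288, 280, 309]), (0.62, [242, 237, 260, 256])]
flange_nut [(0.86, [325, 289, 346, 313])]
spacer_ring [(0.97, [286, 340, 311, 366])]
small_stone [(0.73, [302, 239, 327, 281])]
tray_three [(0.64, [305, 152, 398, 220])]
tray_two [(0.55, [340, 217, 457, 310])]
top {'fx': 437.125842845564, 'fy': 437.125842845564, 'cx': 321.95363531691964, 'cy': 236.58783829949957, 'world_from_camera': array([[ 0.02115862,  0.99433854, -0.10413057,  0.44615859],
       [-0.99974017,  0.02192614,  0.00623147, -0.02774766],
       [ 0.00847937,  0.10397167,  0.99454411,  0.89506522],
       [ 0.        ,  0.        ,  0.        ,  1.        ]])}
bush_a [(0.62, [344, 284, 359, 298]), (0.54, [280, 279, 294, 291])]
flange_
[... 246 characters left out ...]
958,  0.33219022, -0.06474036,  1.46008582,  0.02160571,
        1.34989923, -0.08852889]), 'joint_velocities': array([-3.23836436e-04, -4.24484778e-05, -1.02700334e-03,  3.23767583e-04,
        1.18974136e-04,  1.39039226e-03,  1.05578725e-03]), 'tau': array([ 3.85215053e-04, -6.25100541e+01,  4.98575019e-02, -3.91776752e+01,
        1.66461628e-02,  1.72977576e-03,  5.17981732e-06]), 'position': array([ 0.14423945, -0.60815615,  0.23135052]), 'ee_rot': array([9.93231991e-01, 1.16147359e-01, 2.05370919e-05, 5.36098905e-05]), 'ft_force': array([0.85159   , 1.46565018, 0.05682012]), 'torque': array([-0.00168848,  0.00989458,  0.01600788]), 'grasp_force': 0.0, 'grip_width': 1.0044861280981017}
```

View pics/scene0.png

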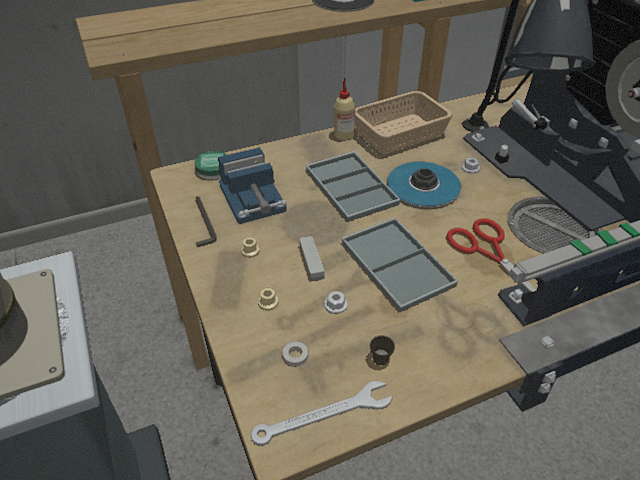

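View pics/top0.png

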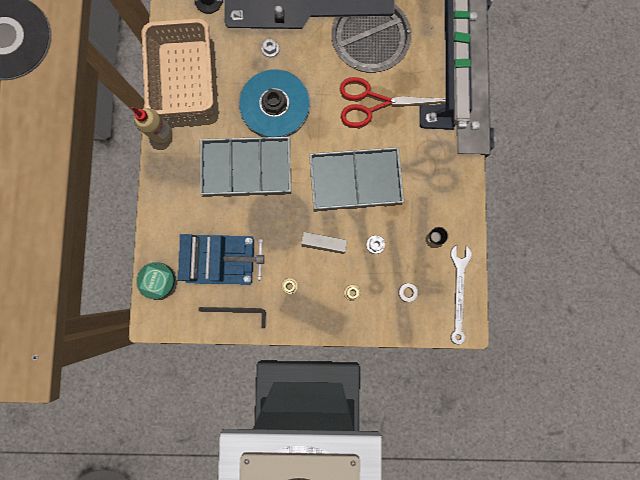

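```bash
cat > h.py <<'E'
from workcell import manip
import numpy as np, cv2
from scipy.optimize import least_squares
from scipy.spatial.transform import Rotation as R
def project(n,P):
    c=manip.calibration(n);T=np.linalg.inv(c["world_from_camera"])
    p=np.c_[P,np.ones(len(P))]@T.T
    return np.c_[c["cx"]+c["fx"]*p[:,0]/-p[:,2], c["cy"]+c["fy"]*-p[:,1]/-p[:,2]]
def ray(n,uv,z):
    c=manip.calibration(n);W=c["world_from_camera"]
    d=W[:3,:3]@[(uv[0]-c["cx"])/c["fx"],-(uv[1]-c["cy"])/c["fy"],-1]
    return W[:3,3]+d*(z-W[2,3])/d[2]
def cyl(*segs): # (radius,z0,z1)
    a=np.linspace(0,2*np.pi,48,endpoint=False)
    return np.vstack([np.c_[r*np.cos(a),r*np.sin(a),0*a+z] for r,z0,z1 in segs for z in (z0,z1)])
def box(x,y,h): return np.array([[i*x/2,j*y/2,k] for i in(-1,1) for j in(-1,1) for k in(0,h)])
M={"bush_a":cyl((.016,0,.008),(.011,.008,.024)),"flange_nut":cyl((.019,0,.005),(.0145,.005,.019)),
 "spacer_ring":cyl((.019,0,.011)),"small_stone":box(.025,.09,.02),"tray_three":box(.116,.184,.014),"tray_two":box(.116,.184,.014)}
def hull(n,t,p):
    c,s=np.cos(p[2]),np.sin(p[2]);V=M[t]@np.array([[c,s,0],[-s,c,0],[0,0,1]])+[p[0],p[1],p[3] if len(p)>3 else 0]
    return cv2.convexHull(project(n,V).astype(np.float32))
def fit(n,t,mask,yaw=False,z=0):
    mask=mask.astype(np.uint8);m=cv2.moments(mask,True)
    p0=ray(n,(m["m10"]/m["m00"],m["m01"]/m["m00"]),z+.008)[:2]
    k=4;S=lambda p:cv2.GaussianBlur(cv2.fillPoly(np.zeros((480,640),np.uint8),[np.round(hull(n,t,p)*16).astype(np.int32)],255,cv2.LINE_AA,4)/255.,(0,0),1.5)
    G=cv2.GaussianBlur(mask.astype(float),(0,0),1.5)
    best=None
    for y in (np.linspace(-1.5,1.5,9) if yaw else [0]):
        f=lambda q:(S([q[0],q[1],q[2]*5 if yaw else 0,z])-G).ravel()[::1]
        r=least_squares(f,[*p0,y/5] if yaw else [*p0,0],diff_step=None,method="trf",x_scale=1,max_nfev=25,jac=lambda q:np.stack([(f(q+d)-f(q-d))/.002 for d in np.eye(3)*.001],1)+(0 if yaw else 0)) if yaw else least_squares(lambda q:f([*q,0]),p0,max_nfev=25,jac=lambda q:np.stack([(f([*(q+d),0])-f([*(q-d),0]))/.002 for d in np.eye(2)*.001],1))
        if best is None or r.cost<best.cost: best=r
    q=best.x
    return np.r_[q[:2],(q[2]*5 if yaw else 0)],best.cost/mask.sum()
E
cat > loc.py <<'E'
from h import *
for n in ("scene","top"):
    manip.camera(n)
    for t in M:
        for d in manip.outline_of(n,t):
            if d["confidence"]<.4: continue
            p,c=fit(n,t,d["mask"],t in("small_stone","tray_three","tray_two"))
            print(n,t,np.round(p,4),round(c,3),round(d["confidence"],2))
E
python3 loc.py
```

```text
scene bush_a [0.4399 0.0306 0.    ] 0.028 0.58
scene bush_a [ 0.4291 -0.0959  0.    ] 0.002 0.53
scene flange_nut [ 0.528  -0.1436  0.    ] 0.027 0.63
scene spacer_ring [ 0.4309 -0.2103  0.    ] 0.079 0.79
scene small_stone [ 0.5286 -0.0369 -0.189 ] 0.009 0.94
scene tray_three [0.6848 0.1281 0.0462] 0.001 0.81
scene tray_two [ 0.664 -0.101  0.098] 0.003 0.76
top bush_a [ 0.4273 -0.0941  0.    ] 0.024 0.64
top bush_a [0.4385 0.0313 0.    ] 0.048 0.51
top flange_nut [ 0.5264 -0.1416  0.    ] 0.02 0.66
top spacer_ring [ 0.4311 -0.2082  0.    ] 0.12 0.79
top small_stone [ 0.5279 -0.0365  0.    ] 0.055 0.96
top tray_three [0.6839 0.1297 0.0847] 0.003 0.73
top tray_two [ 0.6628 -0.0997  0.0978] 0.004 0.94
```

The scene picture shows the bushes at (250,247) and (268,298), the nut at (336,301), the ring at (295,353), the stone at (312,258), tray_three at (352,185) and tray_two at (398,263). In the top picture they are at (290,286), (352,292), (376,244), (408,292), (324,242), (245,166) and (356,178). Both cameras agree to about 2 mm. The top camera's stone yaw of 0 is a bad fit: the picture shows about -0.2, which matches the scene camera's -0.19. Next I check how the nut's hexagon is turned.

```bash
cat >> h.py <<'E'
def go(x,y,z,psi):
    "shift and turn in tool axes from the commanded (taken = measured) pose"
    o=manip.get_obs();Rm=R.from_quat(o["ee_rot"]);T=R.from_matrix([[np.cos(psi),np.sin(psi),0],[np.sin(psi),-np.cos(psi),0],[0,0,-1]])
    print("rot",np.round((Rm.inv()*T).as_rotvec(),4),"d",np.round(Rm.inv().apply(np.array([x,y,z])-o["position"]),4))
E
python3 - <<'E'
from h import *
a=cv2.imread("pics/scene0.png")[270:330,300:370];b=cv2.imread("pics/top0.png")[220:270,346:406]
cv2.imwrite("pics/nut.png",np.hstack([cv2.resize(a,(400,400),interpolation=2),cv2.resize(b,(400,400),interpolation=2)]))
go(.5272,-.1426,.12,1.5708)
E
```

```text
rot [ 1.000e-04  0.000e+00 -1.338e+00] d [ 0.4801 -0.3646  0.1113]
```

View pics/nut.png

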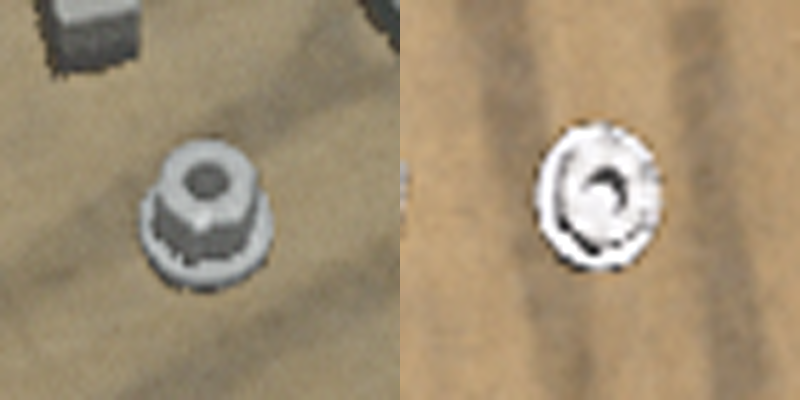

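The hexagon has flats facing ±y and ±30° off x, with a corner towards the camera. I'll close along -30° (psi = 1.047).

Careful with the scale: shifts go in units of 20 mm and turns go in units of 0.05 rad. That gives: 0.48 m is 24, -0.365 m is -18.25, -0.814 rad is -16.28.

Emit:
jog_arm --rows "0,0,-16.28,24,-18.25,5.55,0.7;0,0,-16.28,24,-18.25,5.55,0.7;0,0,-16.28,24,-18.25,5.55,0.7;0,0,-16.28,24,-18.25,5.55,0.7;0,0,-16.28,24,-18.25,5.55,0.7;0,0,-16.28,24,-18.25,5.55,0.7;0,0,-16.28,24,-18.25,5.55,0.7;0,0,-16.28,24,-18.25,5.55,0.7;0,0,-16.28,24,-18.25,5.55,0.7;0,0,-16.28,24,-18.25,5.55,0.7;0,0,-16.28,24,-18.25,5.55,0.7;0,0,-16.28,24,-18.25,5.55,0.7;0,0,-16.28,24,-18.25,5.55,0.7" --clamp_n 50

```text
clock: 3.02
position: [0.5265, -0.1438, 0.1205]
ee_rot: [0.867, 0.499, -0.0, 0.0]
ft_force: [-0.4, -0.2, 1.0]
grip_width: 0.702
grasp_force: 0.0
```

```bash
python3 -c "
from h import *
go(.5272,-.1426,.0085,1.047)
cv2.imwrite('pics/a1.png',manip.camera('scene'))"
```

```text
rot [ 0.0005  0.0007 -0.0025] d [ 1.50e-03 -1.00e-04  1.12e-01]
```

View pics/a1.png

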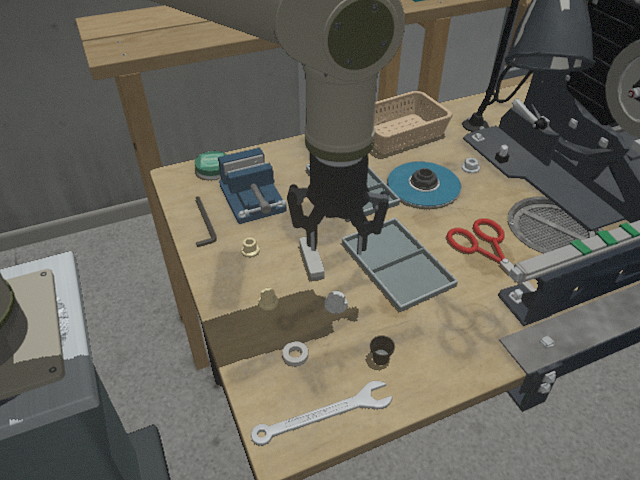

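The gripper is above the nut, fingers at about (310,240) and (362,240), closing direction as intended. Next I descend, close and lift.

To row units: 0.112 m is 5.6, 0.1 m is 5.

Emit:
jog_arm --rows "0,0,0,0.075,0,3,0.6;0,0,0,0.075,0,5,0.6;0,0,0,0.075,0,5.6,0.6;0,0,0,0.075,0,5.6,0.6;0,0,0,0.075,0,5.6,0.0;0,0,0,0.075,0,5.6,0.0;0,0,0,0.075,0,5.6,0.0;0,0,0,0.075,0,5.6,0.0;0,0,0,0.075,0,5.6,0.0;0,0,0,0.075,0,5.6,0.0" --clamp_n 50

```text
clock: 4.32
position: [0.5291, -0.1415, 0.0104]
ee_rot: [0.866, 0.5, 0.001, 0.001]
ft_force: [-1.3, 0.6, 7.4]
grip_width: 0.293
grasp_force: 48.7
```

```bash
python3 -c "
from h import *
go(.5272,-.1426,.12,1.047); go(.6844,.129,.10,1.617)"
```

```text
rot [ 0.0032 -0.0002 -0.0004] d [-0.0019 -0.0007 -0.1096]
rot [ 0.0032  0.0007 -0.5704] d [ 0.3119 -0.0007 -0.0895]
```

Emit:
jog_arm --rows "0,0,0,0,0,-1.5,0.0;0,0,0,0,0,-4,0.0;0,0,0,0,0,-5,0.0;0,0,0,0,0,-5,0.0"

```text
clock: 4.82
position: [0.5292, -0.1414, 0.1109]
ee_rot: [0.866, 0.5, 0.001, 0.002]
ft_force: [0.4, 0.6, -1.4]
grip_width: 0.289
grasp_force: 49.6
```

```bash
python3 -c "
from h import *
go(.6844,.129,.11,1.617);cv2.imwrite('pics/a2.png',manip.camera('scene')[130:330,240:440])"
```

```text
rot [ 0.0048  0.0009 -0.5704] d [ 0.3117 -0.001   0.001 ]
```

View pics/a2.png

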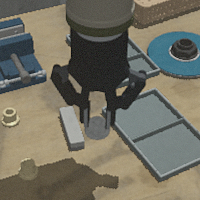

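The nut hangs in the grip at (98,128) in the crop. I carry it to the middle compartment.

Emit:
jog_arm --rows "0,0,-11.4,15.6,-0.05,0,0.0;0,0,-11.4,15.6,-0.05,0,0.0;0,0,-11.4,15.6,-0.05,0,0.0;0,0,-11.4,15.6,-0.05,0,0.0;0,0,-11.4,15.6,-0.05,0,0.0;0,0,-11.4,15.6,-0.05,0,0.0;0,0,-11.4,15.6,-0.05,2,0.0;0,0,-11.4,15.6,-0.05,3,0.0;0,0,-11.4,15.6,-0.05,3,0.0"

```text
clock: 6.0
position: [0.6817, 0.1286, 0.0461]
ee_rot: [0.691, 0.723, -0.002, -0.001]
ft_force: [0.5, -0.8, -0.1]
grip_width: 0.293
grasp_force: 49.6
```

```bash
python3 -c "
from h import *
go(.6844,.129,.0145,1.617)"
```

```text
rot [-0.0039  0.0009 -0.0007] d [0.0003 0.0029 0.0316]
```

To row units: 0.03 m is 1.5, 0.02 m is 1.

Emit:
jog_arm --rows "0,0,0,0,0.15,1,0.0;0,0,0,0,0.15,1.5,0.0;0,0,0,0,0.15,1.5,0.0;0,0,0,0,0.15,1.5,0.0"

```text
clock: 6.5
position: [0.6863, 0.13, 0.0189]
ee_rot: [0.691, 0.723, 0.0, 0.0]
ft_force: [-0.5, 0.1, -0.1]
grip_width: 0.293
grasp_force: 49.7
```

To row units: 0.005 m is 0.25, 0.003 m is 0.15.

Emit:
jog_arm --rows "0,0,0,0,0,0.15,0.0;0,0,0,0,0,0.25,0.0;0,0,0,0,0,0.25,0.0;0,0,0,0,0,0.25,0.0"

```text
clock: 7.0
position: [0.6862, 0.1298, 0.0136]
ee_rot: [0.691, 0.723, 0.0, 0.0]
ft_force: [-1.7, -0.5, 2.5]
grip_width: 0.294
grasp_force: 50.1
```

To row units: -0.1 m is -5, -0.085 m is -4.25.

Emit:
jog_arm --rows "0,0,0,0,0,0,0.55;0,0,0,0,0,0,0.55;0,0,0,0,0,0,0.55;0,0,0,0,0,-1.5,0.55;0,0,0,0,0,-4.25,0.6;0,0,0,0,0,-5,0.6;0,0,0,0,0,-5,0.6"

```text
clock: 7.88
position: [0.6866, 0.1299, 0.1142]
ee_rot: [0.691, 0.723, 0.001, 0.001]
ft_force: [-0.8, -0.7, -1.3]
grip_width: 0.601
grasp_force: 0.0
```

```bash
python3 -c "
from h import *
go(.4392,.031,.08,1.55)"
```

```text
rot [ 0.002  -0.      0.0667] d [-0.0875 -0.2517  0.0338]
```

Emit:
jog_arm --rows "0,0,1.34,-3,-1.5,0,0.6;0,0,1.34,-4.4,-4,0,0.6;0,0,1.34,-4.4,-12.6,0,0.6;0,0,1.34,-4.4,-12.6,0,0.6;0,0,1.34,-4.4,-12.6,0,0.6;0,0,1.34,-4.4,-12.6,1.7,0.6;0,0,1.34,-4.4,-12.6,1.7,0.6;0,0,1.34,-4.4,-12.6,1.7,0.6"

```text
clock: 8.88
position: [0.4384, 0.0306, 0.0792]
ee_rot: [0.714, 0.7, -0.0, -0.001]
ft_force: [1.1, 0.1, -0.3]
grip_width: 0.6
grasp_force: 0.0
```

```bash
python3 -c "
from h import *
go(.4392,.031,.003,1.55)"
```

```text
rot [-0.0013 -0.0013 -0.    ] d [0.0003 0.0009 0.0762]
```

Emit:
jog_arm --rows "0,0,0,0,0.05,2.5,0.6;0,0,0,0,0.05,3.5,0.55;0,0,0,0,0.05,3.75,0.55;0,0,0,0,0.05,3.75,0.55;0,0,0,0,0.05,3.75,0.0;0,0,0,0,0.05,3.75,0.0;0,0,0,0,0.05,3.75,0.0;0,0,0,0,0.05,3.75,0.0;0,0,0,0,0.05,3.75,0.0"

```text
clock: 10.0
position: [0.4401, 0.0304, 0.0056]
ee_rot: [0.715, 0.7, 0.0, 0.001]
ft_force: [-3.1, 1.3, 8.4]
grip_width: 0.313
grasp_force: 48.1
```

```bash
python3 -c "
from h import *
cv2.imwrite('pics/a3.png',cv2.resize(manip.camera('scene')[130:330,180:380],None,fx=3,fy=3))"
```

```text
(no output)
```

View pics/a3.png

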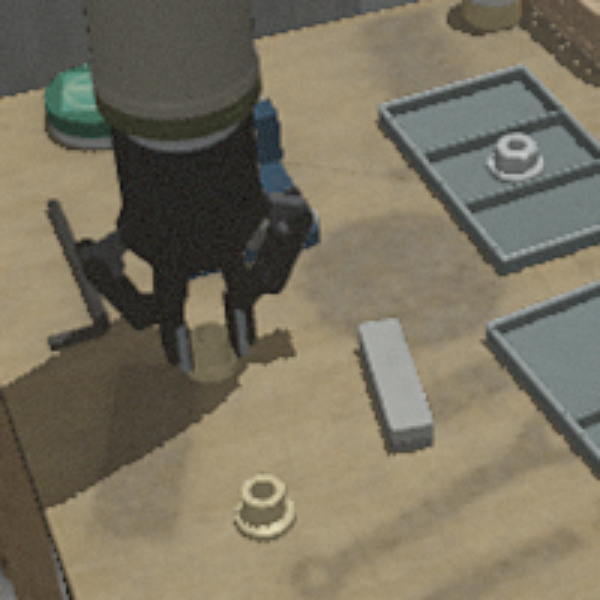

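The nut stands in the middle compartment, at (515,155) in the crop. The bush is between the fingers, but the opening is smaller than 32 mm should give. I'll lift a little and check the hold.

To row units: -0.04 m is -2, -0.015 m is -0.75.

Emit:
jog_arm --rows "0,0,0,0,0,-0.75,0.0;0,0,0,0,0,-2,0.0;0,0,0,0,0,-2,0.0;0,0,0,0,0,-2,0.0"

```text
clock: 10.55
position: [0.4394, 0.03, 0.0445]
ee_rot: [0.715, 0.7, 0.0, 0.0]
ft_force: [-0.5, 0.2, -0.4]
grip_width: 0.311
grasp_force: 48.1
```

```bash
python3 -c "
from h import *
cv2.imwrite('pics/a4.png',cv2.resize(manip.camera('scene')[190:290,190:310],None,fx=5,fy=5))"
```

```text
(no output)
```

View pics/a4.png

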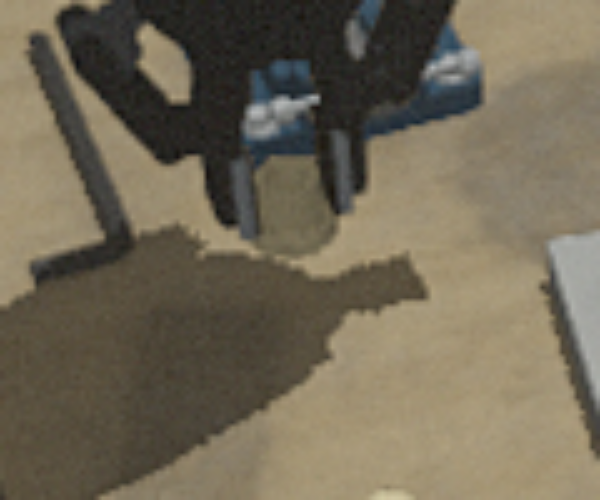

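The bush hangs by its flange, level, with the fingers beside it. I lift it and carry it to the -y end compartment of tray_three.

```bash
python3 -c "
from h import *
go(.6872,.069,.06,1.617)"
```

```text
rot [-0.0003  0.0003 -0.0675] d [ 0.0442  0.2472 -0.016 ]
```

Emit:
jog_arm --rows "0,0,0,0,0,-3,0.0;0,0,-1.34,2.25,3,-3,0.0;0,0,-1.34,2.25,6,-3,0.0;0,0,-1.34,2.25,9,-3,0.0;0,0,-1.34,2.25,12.35,-3,0.0;0,0,-1.34,2.25,12.35,-3,0.0;0,0,-1.34,2.25,12.35,-0.75,0.0;0,0,-1.34,2.25,12.35,-0.75,0.0;0,0,-1.34,2.25,12.35,-0.75,0.0"

```text
clock: 11.72
position: [0.6871, 0.0703, 0.0605]
ee_rot: [0.691, 0.723, 0.0, 0.0]
ft_force: [0.1, 1.4, -0.4]
grip_width: 0.308
grasp_force: 48.4
```

```bash
python3 -c "
from h import *
go(.6872,.069,.0105,1.617)"
```

```text
rot [ 0.0004 -0.0001  0.0002] d [-0.0013 -0.      0.05  ]
```

To row units: 0.051 m is 2.55, 0.049 m is 2.45.

Emit:
jog_arm --rows "0,0,0,-0.05,0,1.75,0.0;0,0,0,-0.05,0,2.45,0.0;0,0,0,-0.05,0,2.55,0.0;0,0,0,-0.05,0,2.55,0.0;0,0,0,-0.05,0,2.55,0.0"

```text
clock: 12.35
position: [0.6878, 0.0692, 0.0094]
ee_rot: [0.691, 0.723, 0.0, 0.0]
ft_force: [-0.1, -0.1, -0.8]
grip_width: 0.311
grasp_force: 48.2
```

Emit:
jog_arm --rows "0,0,0,0,0,0.05,0.0;0,0,0,0,0,0.05,0.0;0,0,0,0,0,0.05,0.0"

```text
clock: 12.72
position: [0.6878, 0.0693, 0.0088]
ee_rot: [0.691, 0.723, 0.0, 0.0]
ft_force: [-1.9, -1.0, 7.4]
grip_width: 0.31
grasp_force: 49.7
```

To row units: -0.07 m is -3.5, -0.03 m is -1.5.

Emit:
jog_arm --rows "0,0,0,0,0,0,0.5;0,0,0,0,0,0,0.5;0,0,0,0,0,0,0.5;0,0,0,0,0,-1.5,0.5;0,0,0,0,0,-3.5,0.65;0,0,0,0,0,-3.5,0.65"

```text
clock: 13.48
position: [0.6892, 0.0697, 0.081]
ee_rot: [0.691, 0.723, 0.002, 0.002]
ft_force: [0.3, -0.8, -0.8]
grip_width: 0.649
grasp_force: 0.0
```

```bash
python3 -c "
from h import *
go(.431,-.2092,.0785,1.3)"
```

```text
rot [ 0.0054 -0.0014  0.3166] d [-0.2668 -0.2708  0.0008]
```

Emit:
jog_arm --rows "0,0,6.32,-13.3,-13.5,0,0.65;0,0,6.32,-13.3,-13.5,0,0.65;0,0,6.32,-13.3,-13.5,0,0.65;0,0,6.32,-13.3,-13.5,0,0.65;0,0,6.32,-13.3,-13.5,0,0.65;0,0,6.32,-13.3,-13.5,0,0.65;0,0,6.32,-13.3,-13.5,0,0.65;0,0,6.32,-13.3,-13.5,0,0.65"

```text
clock: 14.48
position: [0.4297, -0.209, 0.0771]
ee_rot: [0.796, 0.605, 0.0, -0.0]
ft_force: [0.8, 0.7, 0.5]
grip_width: 0.654
grasp_force: 0.0
```

```bash
python3 -c "
from h import *
go(.431,-.2092,.004,1.3)"
```

```text
rot [-0. -0. -0.] d [0.0002 0.0013 0.0731]
```

To row units: 0.072 m is 3.6, 0.068 m is 3.4.

Emit:
jog_arm --rows "0,0,0,0,0.05,2.5,0.65;0,0,0,0,0.05,3.4,0.65;0,0,0,0,0.05,3.6,0.65;0,0,0,0,0.05,3.6,0.65;0,0,0,0,0.05,3.6,0.0;0,0,0,0,0.05,3.6,0.0;0,0,0,0,0.05,3.6,0.0;0,0,0,0,0.05,3.6,0.0;0,0,0,0,0.05,3.6,0.0"

```text
clock: 15.6
position: [0.4316, -0.2096, 0.0068]
ee_rot: [0.796, 0.605, 0.0, 0.001]
ft_force: [-2.4, 1.8, 10.6]
grip_width: 0.39
grasp_force: 48.8
```

Emit:
jog_arm --rows "0,0,0,0,0,-1,0.0;0,0,0,0,0,-3.5,0.0;0,0,0,0,0,-5,0.0;0,0,0,0,0,-5,0.0"

```text
clock: 16.1
position: [0.4323, -0.2102, 0.1081]
ee_rot: [0.796, 0.605, 0.001, 0.003]
ft_force: [0.9, -0.2, -0.9]
grip_width: 0.386
grasp_force: 49.9
```

```bash
python3 -c "
from h import *
go(.6816,.189,.1,1.617)
cv2.imwrite('pics/a5.png',cv2.resize(manip.camera('scene')[130:370,180:440],None,fx=3,fy=2.5))"
```

```text
rot [ 0.0046  0.0031 -0.3166] d [0.4513 0.1336 0.0077]
```

View pics/a5.png

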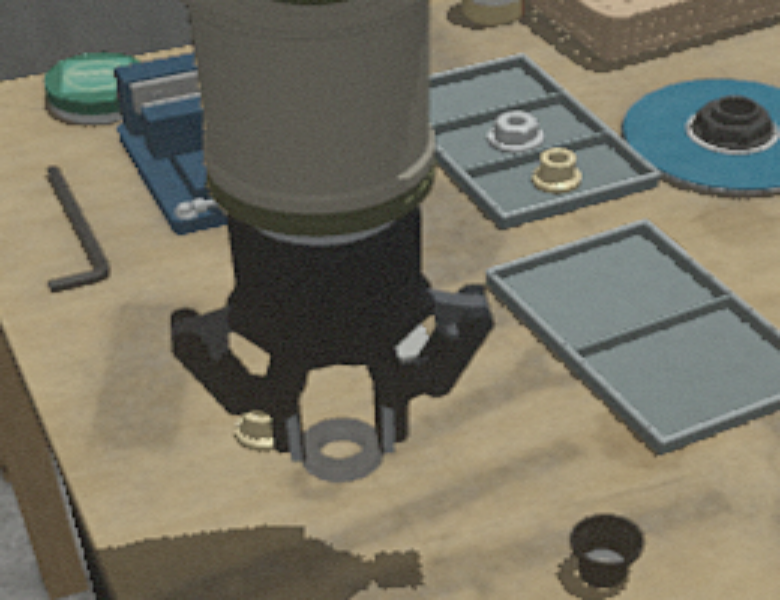

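The nut and a bush stand upright in tray_three at (515,130) and (557,170) in the crop. The ring is held level at (342,448). Next is the +y end compartment.

To row units: 0.451 m is 22.55, 0.134 m is 6.7, -0.316 rad is -6.32.

Emit:
jog_arm --rows "0,0,-6.32,22.55,6.7,0,0.0;0,0,-6.32,22.55,6.7,0,0.0;0,0,-6.32,22.55,6.7,0,0.0;0,0,-6.32,22.55,6.7,0,0.0;0,0,-6.32,22.55,6.7,0,0.0;0,0,-6.32,22.55,6.7,0,0.0;0,0,-6.32,22.55,6.7,0,0.0;0,0,-6.32,22.55,6.7,0,0.0;0,0,-6.32,22.55,6.7,1.5,0.0;0,0,-6.32,22.55,6.7,2.5,0.0;0,0,-6.32,22.55,6.7,2.5,0.0;0,0,-6.32,22.55,6.7,2.5,0.0"

```text
clock: 17.65
position: [0.6806, 0.1892, 0.056]
ee_rot: [0.691, 0.723, 0.0, 0.0]
ft_force: [0.8, 1.1, -1.1]
grip_width: 0.387
grasp_force: 49.9
```

```bash
python3 -c "
from h import *
go(.6816,.189,.0115,1.617)"
```

```text
rot [ 0.0007 -0.0001 -0.001 ] d [-0.0002  0.001   0.0445]
```

To row units: 0.0455 m is 2.275, 0.044 m is 2.2.

Emit:
jog_arm --rows "0,0,0,0,0.05,1.5,0.0;0,0,0,0,0.05,2.2,0.0;0,0,0,0,0.05,2.275,0.0;0,0,0,0,0.05,2.275,0.0;0,0,0,0,0.05,2.275,0.0"

```text
clock: 18.27
position: [0.6815, 0.1897, 0.0104]
ee_rot: [0.691, 0.723, 0.0, 0.0]
ft_force: [0.4, 0.4, -1.2]
grip_width: 0.39
grasp_force: 49.9
```

To row units: 0.0015 m is 0.075.

Emit:
jog_arm --rows "0,0,0,0,0,0.075,0.0;0,0,0,0,0,0.075,0.0;0,0,0,0,0,0.075,0.0"

```text
clock: 18.65
position: [0.6816, 0.1898, 0.01]
ee_rot: [0.691, 0.723, 0.0, 0.0]
ft_force: [-4.2, -1.1, 10.2]
grip_width: 0.387
grasp_force: 51.5
```

To row units: -0.075 m is -3.75, -0.03 m is -1.5.

Emit:
jog_arm --rows "0,0,0,0,0,-0.05,0.55;0,0,0,0,0,-0.05,0.55;0,0,0,0,0,-0.05,0.55;0,0,0,0,0,-1.5,0.6;0,0,0,0,0,-3.75,0.6;0,0,0,0,0,-3.75,0.6"

```text
clock: 19.4
position: [0.6831, 0.1908, 0.0875]
ee_rot: [0.691, 0.723, 0.003, 0.001]
ft_force: [0.3, -0.6, -0.2]
grip_width: 0.601
grasp_force: 0.0
```

```bash
python3 -c "
from h import *
go(.4285,-.095,.0835,1.5)"
```

```text
rot [ 0.0058 -0.0021  0.1167] d [-0.2738 -0.2675  0.0019]
```

To row units: -0.273 m is -13.65, -0.267 m is -13.35, 0.117 rad is 2.34.

Emit:
jog_arm --rows "0,0,2.34,-7,-3,0,0.6;0,0,2.34,-7,-3,0,0.6;0,0,2.34,-13.65,-13.35,0,0.6;0,0,2.34,-13.65,-13.35,0,0.6;0,0,2.34,-13.65,-13.35,0,0.6;0,0,2.34,-13.65,-13.35,0,0.6;0,0,2.34,-13.65,-13.35,0,0.6;0,0,2.34,-13.65,-13.35,0,0.6;0,0,2.34,-13.65,-13.35,0,0.6;0,0,2.34,-13.65,-13.35,0,0.6"

```text
clock: 20.65
position: [0.4279, -0.0942, 0.0833]
ee_rot: [0.731, 0.682, 0.0, -0.0]
ft_force: [0.3, -0.2, -0.8]
grip_width: 0.601
grasp_force: 0.0
```

```bash
python3 -c "
from h import *
go(.4285,-.095,.003,1.5)"
```

```text
rot [ 0.0003 -0.0009  0.0017] d [-0.0008  0.0006  0.0803]
```

To row units: 0.08 m is 4, 0.075 m is 3.75.

Emit:
jog_arm --rows "0,0,0,-0.05,0.025,2.5,0.6;0,0,0,-0.05,0.025,3.75,0.55;0,0,0,-0.05,0.025,4,0.55;0,0,0,-0.05,0.025,4,0.55;0,0,0,-0.05,0.025,4,0.0;0,0,0,-0.05,0.025,4,0.0;0,0,0,-0.05,0.025,4,0.0;0,0,0,-0.05,0.025,4,0.0;0,0,0,-0.05,0.025,4,0.0"

```text
clock: 21.78
position: [0.4284, -0.0965, 0.0047]
ee_rot: [0.732, 0.682, 0.0, 0.001]
ft_force: [-2.8, 1.8, 9.8]
grip_width: 0.315
grasp_force: 48.6
```

Emit:
jog_arm --rows "0,0,0,0,0,-1,0.0;0,0,0,0,0,-3.5,0.0;0,0,0,0,0,-3.5,0.0;0,0,0,0,0,-3.5,0.0"

```text
clock: 22.28
position: [0.4274, -0.0968, 0.0735]
ee_rot: [0.732, 0.681, -0.0, 0.001]
ft_force: [-0.4, 0.4, -1.6]
grip_width: 0.316
grasp_force: 49.4
```

```bash
python3 -c "
from h import *
go(.659,-.0555,.075,1.669);go(.6678,-.145,.075,1.669)"
```

```text
rot [ 0.0005  0.0013 -0.1697] d [ 0.0577  0.228  -0.0014]
rot [ 0.0005  0.0013 -0.1697] d [-0.0309  0.2432 -0.0013]
```

Emit:
jog_arm --rows "0,0,-3.4,-1.55,12.15,0,0.0;0,0,-3.4,-1.55,12.15,0,0.0;0,0,-3.4,-1.55,12.15,0,0.0;0,0,-3.4,-1.55,12.15,0,0.0;0,0,-3.4,-1.55,12.15,0,0.0;0,0,-3.4,-1.55,12.15,0,0.0;0,0,-3.4,-1.55,12.15,1.5,0.0;0,0,-3.4,-1.55,12.15,2,0.0;0,0,-3.4,-1.55,12.15,2,0.0"

```text
clock: 23.4
position: [0.6666, -0.1446, 0.033]
ee_rot: [0.671, 0.741, -0.001, -0.0]
ft_force: [0.4, -1.2, 0.0]
grip_width: 0.316
grasp_force: 49.6
```

```bash
python3 -c "
from h import *
go(.6678,-.145,.0095,1.669)"
```

```text
rot [-0.0015  0.0001  0.0009] d [-0.0005  0.0012  0.0235]
```

Emit:
jog_arm --rows "0,0,0,0,0.05,0.75,0.0;0,0,0,0,0.05,1.2,0.0;0,0,0,0,0.05,1.2,0.0;0,0,0,0,0.05,1.2,0.0"

```text
clock: 23.9
position: [0.6687, -0.1444, 0.0093]
ee_rot: [0.671, 0.741, -0.0, -0.0]
ft_force: [-0.4, -0.3, -0.5]
grip_width: 0.317
grasp_force: 49.6
```

Emit:
jog_arm --rows "0,0,0,0,0,0.075,0.0;0,0,0,0,0,0.075,0.0;0,0,0,0,0,0.075,0.0"

```text
clock: 24.28
position: [0.6689, -0.1444, 0.008]
ee_rot: [0.671, 0.741, 0.0, 0.0]
ft_force: [0.3, -0.6, 0.1]
grip_width: 0.311
grasp_force: 49.8
```

To row units: 0.001 m is 0.05.

Emit:
jog_arm --rows "0,0,0,0,0,0.05,0.0;0,0,0,0,0,0.05,0.0;0,0,0,0,0,0.05,0.0"

```text
clock: 24.65
position: [0.6689, -0.1444, 0.0079]
ee_rot: [0.671, 0.741, 0.0, 0.0]
ft_force: [-4.5, 0.1, 9.3]
grip_width: 0.313
grasp_force: 51.2
```

To row units: -0.08 m is -4, -0.03 m is -1.5.

Emit:
jog_arm --rows "0,0,0,0,0,-0.05,0.5;0,0,0,0,0,-0.05,0.5;0,0,0,0,0,-0.05,0.5;0,0,0,0,0,-1.5,0.55;0,0,0,0,0,-4,0.55;0,0,0,0,0,-4,0.55"

```text
clock: 25.4
position: [0.6711, -0.1443, 0.0913]
ee_rot: [0.671, 0.741, 0.002, 0.003]
ft_force: [-0.3, 0.1, -0.0]
grip_width: 0.551
grasp_force: 0.0
```

```bash
python3 -c "
from h import *
go(.5283,-.0367,.085,1.38)"
```

```text
rot [0.0068 0.0008 0.2897] d [ 0.1212 -0.1315  0.0052]
```

To row units: -0.131 m is -6.55, 0.121 m is 6.05, 0.29 rad is 5.8.

Emit:
jog_arm --rows "0,0,5.8,6.05,-6.55,0,0.55;0,0,5.8,6.05,-6.55,0,0.55;0,0,5.8,6.05,-6.55,0,0.55;0,0,5.8,6.05,-6.55,0,0.55;0,0,5.8,6.05,-6.55,0,0.55;0,0,5.8,6.05,-6.55,0,0.55"

```text
clock: 26.15
position: [0.5271, -0.0378, 0.0867]
ee_rot: [0.772, 0.636, 0.0, -0.0]
ft_force: [-0.4, 0.6, 0.5]
grip_width: 0.549
grasp_force: 0.0
```

```bash
python3 -c "
from h import *
go(.5283,-.0367,.006,1.38)"
```

```text
rot [ 0.0003 -0.0005 -0.0016] d [0.0013 0.0009 0.0807]
```

To row units: 0.08 m is 4, 0.077 m is 3.85.

Emit:
jog_arm --rows "0,0,0,0.05,0.05,2.5,0.55;0,0,0,0.05,0.05,3.85,0.55;0,0,0,0.05,0.05,4,0.55;0,0,0,0.05,0.05,4,0.55;0,0,0,0.05,0.05,4,0.0;0,0,0,0.05,0.05,4,0.0;0,0,0,0.05,0.05,4,0.0;0,0,0,0.05,0.05,4,0.0;0,0,0,0.05,0.05,4,0.0"

```text
clock: 27.28
position: [0.5287, -0.0363, 0.0083]
ee_rot: [0.771, 0.636, 0.001, 0.001]
ft_force: [-0.1, -1.1, 6.0]
grip_width: 0.277
grasp_force: 49.8
```

Emit:
jog_arm --rows "0,0,0,0,0,-1,0.0;0,0,0,0,0,-3,0.0;0,0,0,0,0,-3.5,0.0;0,0,0,0,0,-3.5,0.0"

```text
clock: 27.78
position: [0.528, -0.0364, 0.0779]
ee_rot: [0.771, 0.636, 0.0, 0.001]
ft_force: [0.6, 0.8, -1.2]
grip_width: 0.278
grasp_force: 49.4
```

```bash
python3 -c "
from h import *
go(.659,-.0555,.08,.098)
manip.camera('scene')
for d in manip.outline_of('scene','small_stone'):
    p,c=fit('scene','small_stone',d['mask'],True,.07);print(p,c,d['confidence'])
cv2.imwrite('pics/a6.png',cv2.resize(manip.camera('scene')[130:370,180:480],None,fx=2.5,fy=2.5))"
```

```text
rot [ 2.0000e-03 -7.0000e-04  1.2815e+00] d [ 0.0062  0.1323 -0.0019]
[ 0.52873551 -0.0383891  -0.30759291] 0.06341991486017745 0.85
[ 0.63825577 -0.18288407 -0.62223567] 0.7596574134046302 0.36
```

View pics/a6.png

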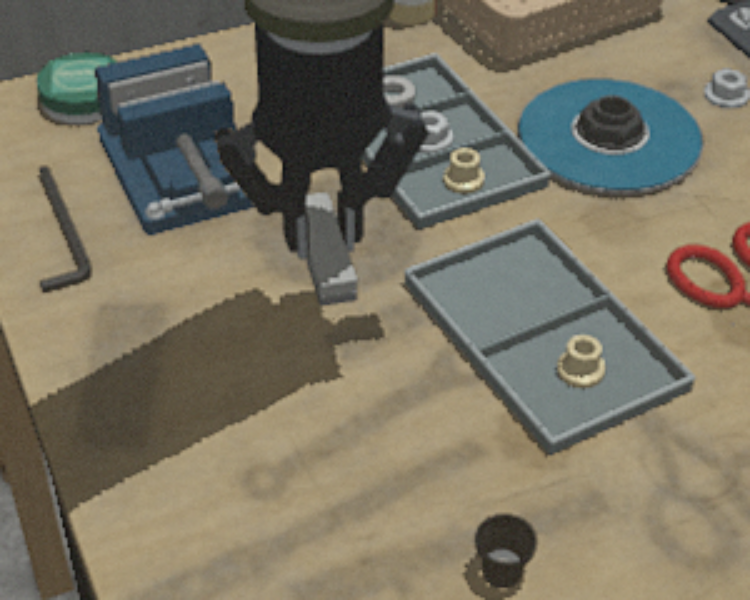

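The bush stands in the -y compartment of tray_two at (582,360) in the crop, the ring is in place at (395,90), and the stone is held along the fingers. I turn it and carry it over.

Emit:
jog_arm --rows "0,0,25.64,0.3,6.6,0,0.0;0,0,25.64,0.3,6.6,0,0.0;0,0,25.64,0.3,6.6,0,0.0;0,0,25.64,0.3,6.6,0,0.0;0,0,25.64,0.3,6.6,0,0.0;0,0,25.64,0.3,6.6,0,0.0;0,0,25.64,0.3,6.6,0,0.0;0,0,25.64,0.3,6.6,0,0.0;0,0,25.64,0.3,6.6,0,0.0;0,0,25.64,0.3,6.6,1.5,0.0;0,0,25.64,0.3,6.6,1.5,0.0;0,0,25.64,0.3,6.6,1.5,0.0"

```text
clock: 29.42
position: [0.6585, -0.0553, 0.0475]
ee_rot: [0.999, 0.049, 0.0, -0.0]
ft_force: [0.2, 0.7, -0.1]
grip_width: 0.272
grasp_force: 49.5
```

```bash
python3 -c "
from h import *
go(.659,-.0555,.012,.098)
cv2.imwrite('pics/a7.png',cv2.resize(manip.camera('top')[110:230,180:430],None,fx=3.2,fy=3.2))"
```

```text
rot [-0.0001 -0.0003  0.0008] d [0.0005 0.0002 0.0355]
```

View pics/a7.png

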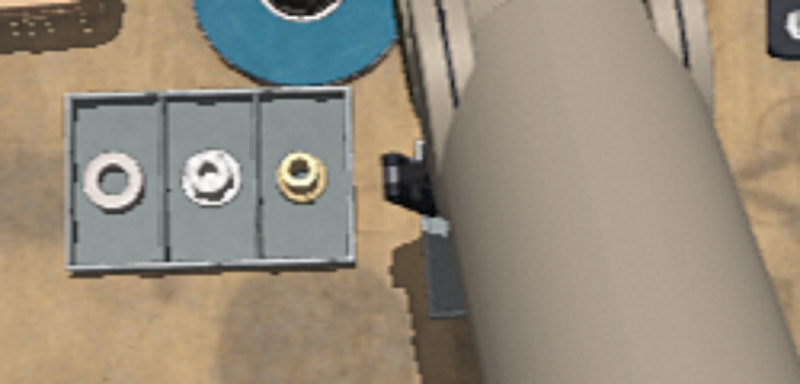

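Tray_three is complete: ring (113,180), nut (210,178) and bush (301,177), one in each compartment. Tray_two is hidden by the arm. I lower the stone.

To row units: 0.035 m is 1.75, 0.034 m is 1.7.

Emit:
jog_arm --rows "0,0,0,0,0,1,0.0;0,0,0,0,0,1.7,0.0;0,0,0,0,0,1.75,0.0;0,0,0,0,0,1.75,0.0;0,0,0,0,0,1.75,0.0"

```text
clock: 30.1
position: [0.6582, -0.0553, 0.0116]
ee_rot: [0.999, 0.049, -0.0, 0.0]
ft_force: [0.5, -0.2, -1.5]
grip_width: 0.273
grasp_force: 51.4
```

To row units: 0.001 m is 0.05.

Emit:
jog_arm --rows "0,0,0,0,0,0.05,0.0;0,0,0,0,0,0.05,0.0;0,0,0,0,0,0.05,0.0"

```text
clock: 30.48
position: [0.6583, -0.0554, 0.0108]
ee_rot: [0.999, 0.049, 0.0, 0.0]
ft_force: [-0.1, 1.3, -1.4]
grip_width: 0.275
grasp_force: 51.4
```

```bash
python3 -c "
from h import *
cv2.imwrite('pics/a8.png',cv2.resize(manip.camera('scene')[170:330,310:480],None,fx=3.5,fy=3.5))"
```

```text
(no output)
```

View pics/a8.png

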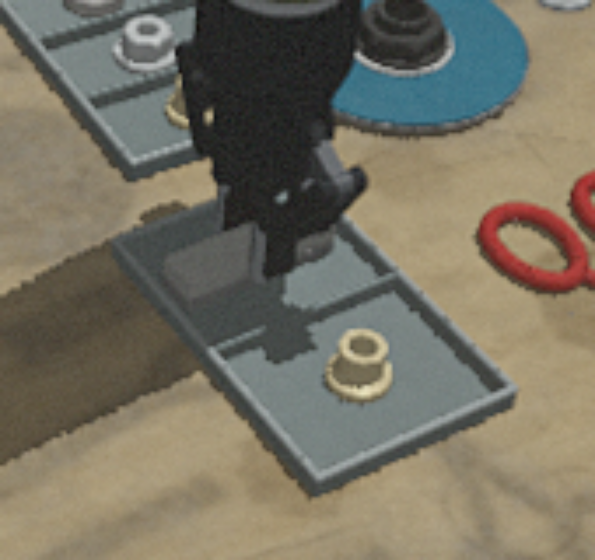

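The stone is inside its compartment, lying along tray x, near (250,265) in the crop and clear of the walls. I ease it down to contact.

To row units: 0.001 m is 0.05.

Emit:
jog_arm --rows "0,0,0,0,0,0.05,0.0;0,0,0,0,0,0.05,0.0;0,0,0,0,0,0.05,0.0"

```text
clock: 30.9
position: [0.6584, -0.0554, 0.0104]
ee_rot: [0.999, 0.049, 0.0, 0.0]
ft_force: [-2.6, 0.5, 5.1]
grip_width: 0.278
grasp_force: 52.1
```

Contact. Release, lift and back off.

To row units: 0.3 m is 15, 0.24 m is 12.

Emit:
jog_arm --rows "0,0,0,0,0,-0.05,0.45;0,0,0,0,0,-0.05,0.45;0,0,0,0,0,-0.05,0.45;0,0,0,0,0,-1.5,0.5;0,0,0,0,0,-4.5,0.5;0,0,0,0,0,-7.5,0.5;0,0,0,-3,3,-10,0.5;0,0,0,-6,6,-10,0.5;0,0,0,-9,9,-10,0.5;0,0,0,-10,12,-10,0.5;0,0,0,-10,15,-10,0.5;0,0,0,-10,15,-10,0.5;0,0,0,-10,15,-10,0.5;0,0,0,-10,15,-10,0.5;0,0,0,-10,15,-10,0.5"

```text
clock: 32.78
position: [0.4894, -0.3716, 0.2099]
ee_rot: [0.999, 0.05, 0.0, -0.0]
ft_force: [-0.4, -0.5, 0.0]
grip_width: 0.5
grasp_force: 0.0
```

```bash
python3 -c "
from h import *
a=cv2.resize(manip.camera('scene')[140:320,290:470],(400,400));b=cv2.resize(manip.camera('top')[60:260,190:410],(400,400))
cv2.imwrite('pics/a9.png',np.hstack([a,b]))"
```

View pics/a9.png

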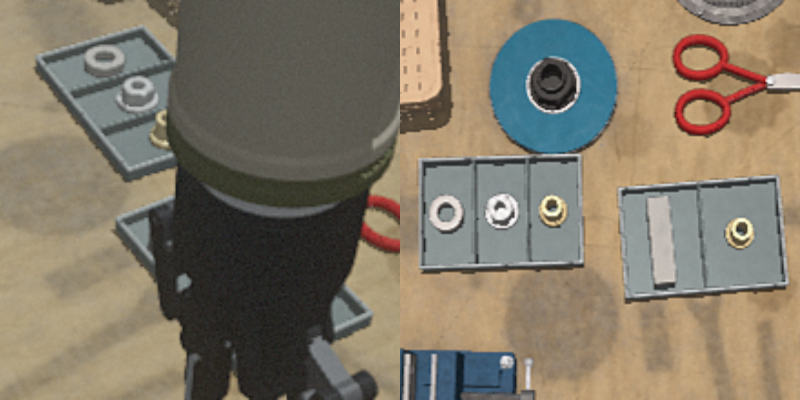

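The top view shows all five items flat, each alone in its compartment: ring (445,212), nut (502,210), bush (552,210), stone (661,240) and bush (740,233). The arm is clear, so I hand in.

```bash
python3 -c "
from workcell import manip
print(manip.hand_in())"
```

```text
the job is handed in; nothing more can be done
None
```

Both kits are made up as asked and the job was handed in at about 33 s: the final top view shows every item in its own compartment with the arm clear, but hand-in returned no verdict.

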